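# Shut the pendant carton and hold up the glaze sample board

## Task

Get the order ready for a colour check from above: first swing the carton's open lid shut, so that its tab drops behind the front wall and the lid, with its blue tile on top, lies flat. Then draw the wooden glaze sample board out of its slanted stand, turn it level with its three glazed tiles facing up, and finish while still holding it in the gripper like that, still and clear of everything else, with the whole board at least 15 cm above the bench. Do not push the other things on the bench about.

Things in the scene. Friction and masses are not known exactly. Their poses are not given: they have to be found in the camera images.
- carton: Brown cardboard carton, fixed to the bench, open-topped: 120 mm (its x) by 100 mm (its y), 45 mm high, walls 3 mm, glazed tiles inside. Origin: centre of its underside; z up. The lid is creased along the top edge of its +x wall (the side away from the robot) and closes over it towards -x.
- lid (a joint): Angle of the carton's cardboard lid in rad: 0 shut flat, 1.7 fully open; starts at 0.6 to 1.35. The crease is stiff: the lid stays where it is left, and about 1 N near its free edge moves it. Panel 120 x 100 x 3 mm; a tab 15 mm long under its free edge goes down just inside the carton's -x wall. A 28 mm square blue tile, 3 mm thick, is on its outer face, centred 45 mm from the crease.
- lid_hinge (a point): Middle of the crease on which the lid turns: on the carton's x axis at +60 mm, 45 mm above its underside. The crease runs along the carton's y.
- lid_push (a point): Point on the lid's outer face (upper face when shut), midway across, 90 mm from the crease, 30 mm from the free edge, clear of the blue tile: a good place to push. It moves with the lid.
- stand: Fixed wooden stand, 130 x 64 mm (x, y). Its slot slopes 50 degrees above level, rising towards +x: the board leans back in it, face towards -x and up. Cheeks and a front lip hold only its lowest 30 to 35 mm, with about 2 mm of play; a back rest 30 mm wide goes 105 mm up behind it. Origin: centre of its underside; z up.
- stand_slot (a point): Middle of the slot's floor, on the back-rest plane: 30 mm towards -x from the stand's origin and 35 mm above the bench. The board's foot stands here; the board comes out along the slope, up and towards the stand's +x.
- board: Loose plywood sample board, 180 (x) x 44 (y) x 8 mm (z), 0.1 to 0.2 kg, with three 28 mm square tiles 5 mm thick (blue, green, rust) along the middle of its +z face. Origin: centre of its bare underside; +x towards the upper end, at the start 50 degrees above level; z straight up when level, face up. Grip it across the bare long edges (44 mm), in the upper half, which is clear of the stand.
- board_foot (a point): Middle of the board's lower end edge, on its underside, 90 mm from its origin towards -x.
- pliers: Bystander: jewellery pliers with black grips, 130 mm long, lying flat along their x; origin at their middle, underside.
- jar: Bystander: green glass jar with a white cap, 52 mm across, 62 mm high; origin under its centre.
- giftbox: Bystander: small pale green and brown gift box, 58 mm square, 36 mm high; origin under its centre.
- amber_tile: Bystander: loose orange glazed tile, 34 mm square, 7 mm thick; origin under its centre.
Things that resemble listed ones, but are neither listed nor needed, are in the scene too. Leave any turquoise look-alike of the carton alone. What is shaped like the board but turquoise is not meant.

How it is judged:
By the outcome, as a careful person would: the job done as asked, in the order asked, and still so for the second after the job is handed in, while the arm keeps its last pose, push and grip.
It also fails if it takes over 64 s, if anything falls off the work surface, if the arm or the gripper's body presses on something with over 40 N, if the wrist force passes 120 N, or if a joint passes its speed limit or range.

## Robot

A 6-joint arm with a two-finger parallel gripper is mounted at the origin on the work surface. World frame = base frame: x ahead of the robot, y to its left, z up, the work surface at z = 0. Lengths are in m, angles in rad, forces in N, time in s.
With the tool pointing down it reaches from about 0.275 to 0.725 m from the base axis. Payload 15.9 kg.
Tool frame: the origin (TCP) lies midway between the tips of the shut fingers; the grasp point (between the pads) lies 19 mm behind it; z points along the fingers, y is the line along which they close (so a half turn about z gives the same grasp; the last joint's range is limited). The gripper opens to 85 mm and grips with 20 to 120 N. Pads are 22 mm wide; open, the fingers measure 114 mm over their backs; the gripper's body (76 mm by 85 mm) begins 54 mm behind the grasp point. The pads swing forward as they close: fully open they stand 13 mm farther back than shut.
Start: joints at [-1.29, 0.213, -0.034, 1.323, 0, 1.571], TCP at [0.139, -0.48, 0.231] pointing down, gripper open.
Joint ranges: [-2.98, 2.98], [-0.74, 1.72], [-1.14, 1.35], [-2.1, 2.04], [-1.57, 1.44], [-3.14, 3.14]. Speed limits (rad/s): [1.89, 1.89, 2.39, 2.57, 3.14, 3.14].

## Interface

Orientations are given as a 3x3 rotation matrix whose columns are the frame's x, y, z axes.
In Python, from bench import * gives the robot as it stands.
- The arm moves only by the tool play_rows, never from a script. Its arguments are lists of equal length, an entry for each row: "slide": the shift along the tool's x, y, z in cm, a list of three; "twist": the turn, a rotation vector about the tool's x, y, z in rad, a list of three. A call has 1 to 12 rows; each row shifts and turns the commanded pose from where the row before left it, along the tool's axes as they then stand; what a row does not reach is not made up. A row lasts 1/12 s, in which the tool goes at most 41.7 mm and 7.16 degrees, less where a joint would pass 70% of its speed; a pose out of reach is approached as far as the arm can. A call is refused whole if a number of a shift passes 4.17 or a number of a turn 0.125, either way. A call with a gripper value outside its range is refused whole. "fingers" is the finger opening in cm, from 0 to 8.54, set as the call begins (left out, the last holds). The fingers move at their own pace and stop on an object; the grip force is fixed at half the most. Time passes only in rows, so rows that do not move let the fingers close. It gives the time, the measured TCP pose, the force, the opening and the grip force at its end, in the units of the state.
- read_state(): the state, without advancing time (a new reading comes with each control period).
- grab_frame(name): name is "side" or "top"; returns (picture, depth): 384x512x3 uint8, red, green, blue; 384x512 float32, m along the optical axis (not along the pixel's ray), 0 where there is no reading.
- calibration(name): a dict with "fov_y" (degrees; the focal length in pixels is half the picture's height over the tangent of half this angle, whatever the lens; pixels are square), "cx", "cy" (the principal point, pixels), "position" and "rotation" of the camera in the world. Camera axes: x right, y down, z forward; pixel columns grow to the right and rows downward; lengths in m; the calibration is good to about 2 mm. A picture is of the moment at which its call begins. calibration takes no time and is no camera call.
- sign_off(): hands the job in; it is judged then, once.
The state is a dict: "t": time; "joint_positions": joint angles; "qvel": joint speeds; "tau": joint torques, N m; "position": TCP position; "tcp_rot": TCP orientation; "force": force on the tool from outside, world axes, zero at the start; "wrist_torque": the same for the moment, N m; "gripper_width": finger opening in m; "grip_force": force on a finger pad.
Only numpy, scipy, OpenCV 4.12 (cv2) and the standard library are available. Lean on these libraries where they do the work, as an engineer would, in place of code of your own. Each camera call takes 0.05 s, during which the arm holds its last target. There are 200 camera calls.

## Working session

There is one attempt and no reset: what is moved stays moved. The work goes in short steps, Python scripts to look and compute and a tool call to move; the robot and the scene stay as the last step left them, time stands still between calls to the robot, and variables do not carry over. Pictures are saved under pics/ and viewed, at most 10 in all, crops included, and the job is handed in when it is done.

Besides the shell and the picture viewer there is one more tool, called after "Emit:" in YAML: its name, and indented under it one key for each argument. play_rows: Moves the arm, as the interface text tells. Its arguments: {"type":"object","properties":{"slide":{"type":"array","items":{"type":"array","items":{"type":"number"}}},"twist":{"type":"array","items":{"type":"array","items":{"type":"number"}}},"fingers":{"type":"number"}},"required":["slide","twist"]}

```bash
mkdir -p pics; ls
cat > h.py <<'E'
from bench import *
import numpy as np, cv2
def cloud(n):
    p,d=grab_frame(n);c=calibration(n);h,w=d.shape
    f=h/2/np.tan(np.radians(c["fov_y"])/2)
    u,v=np.meshgrid(np.arange(w),np.arange(h))
    P=np.stack([(u-c["cx"])/f*d,(v-c["cy"])/f*d,d],-1)@np.array(c["rotation"]).T+np.array(c["position"])
    P[d==0]=np.nan
    return p,P
def save(n,img): cv2.imwrite("pics/"+n+".png",cv2.cvtColor(img,cv2.COLOR_RGB2BGR))
E
python3 - <<'E'
from h import *
for n in("side","top"):
    p,P=cloud(n); np.savez(n+"0.npz",p=p,P=P); save(n+"0",cv2.resize(p,(768,576)))
    print(n,calibration(n))
print(read_state())
E
```

```text
pics
side {'fov_y': 47.12243111409016, 'cx': 257.97203282404087, 'cy': 192.57466900903637, 'position': array([0.03788365, 0.90118537, 0.94524045]), 'rotation': array([[-0.90051517, -0.27255728,  0.33879928],
       [-0.43444957,  0.59632866, -0.67501534],
       [-0.01805537, -0.75505275, -0.6554154 ]])}
top {'fov_y': 50.77268499331534, 'cx': 248.75562118198104, 'cy': 187.0135877505162, 'position': array([0.37052588, 0.04323878, 1.07840873]), 'rotation': array([[-0.02443799, -0.99520038,  0.0947575 ],
       [-0.9996488 ,  0.02335489, -0.01252261],
       [ 0.01024946, -0.09503025, -0.99542162]])}
{'t': 0.1, 'joint_positions': array([-1.28998007e+00,  2.13312961e-01, -3.50037122e-02,  1.32352015e+00,
        4.85067297e-07,  1.57082982e+00]), 'qvel': array([-0.00012452, -0.0017896 ,  0.00191006,  0.00213649, -0.00075544,
        0.00159906]), 'tau': array([-1.61187785e-03, -6.87246895e+01,  4.87810385e+01,  1.20790716e-02,
       -2.32569409e-04, -7.04669688e-06]), 'position': array([ 0.1384806 , -0.48010423,  0.23085973]), 'tcp_rot': array([[ 9.60838824e-01,  2.77107690e-01, -2.87898412e-04],
       [ 2.77107840e-01, -9.60838303e-01,  9.99878556e-04],
       [ 4.50215970e-07, -1.04050104e-03, -9.99999459e-01]]), 'force': array([ 0.44736308,  0.2048465 , -0.35296249]), 'wrist_torque': array([-0.07783831,  0.0239151 ,  0.02292169]), 'grip_force': 0.0, 'gripper_width': 0.08541195765337922}
```

View pics/side0.png

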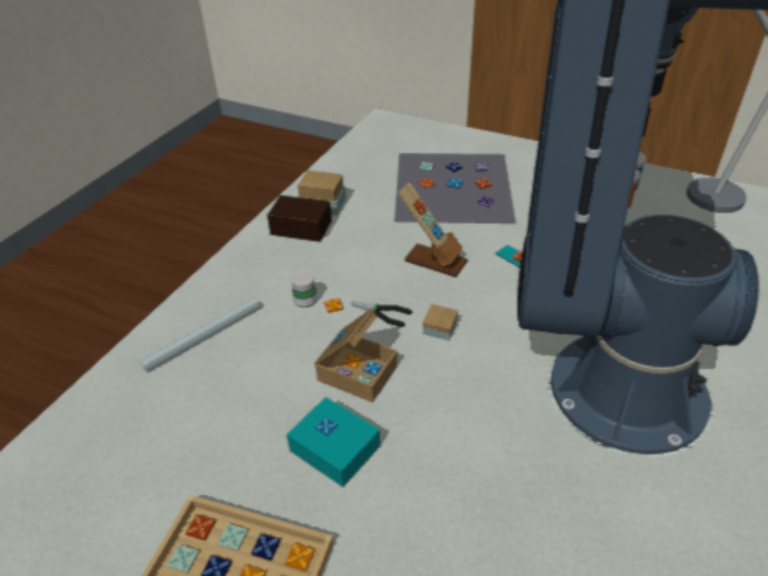

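View pics/top0.png

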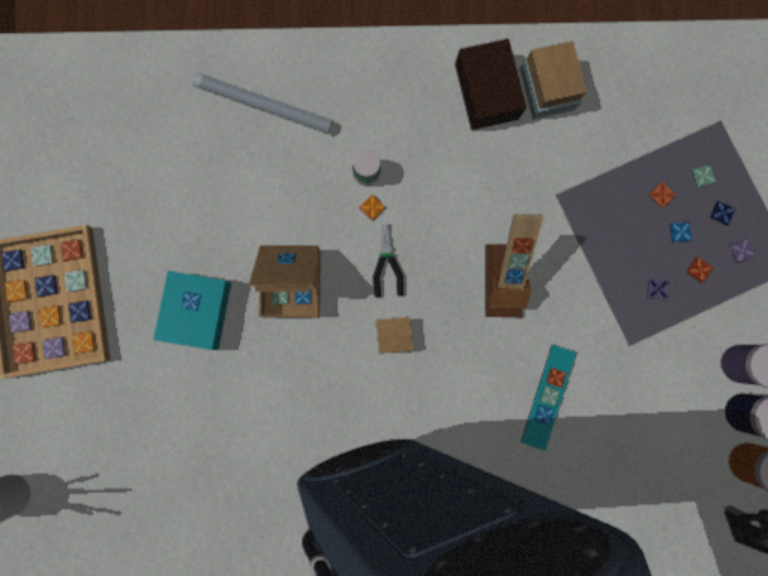

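Side and top pictures, in 768x576 display pixels:
- **Carton candidates:** the brown open carton is at top (286,282) / side (357,355). A turquoise shut look-alike is at top (193,310) / side (333,440). I choose the brown one.
- **Board candidates:** the wooden board in the slanted stand is at top (518,255) / side (427,217). A turquoise board lies at top (549,397). There are also loose tiles on the grey mat. I choose the wooden board in the stand.

Next I check both choices in one close crop and measure them.

Run:
```python
from h import *
T=np.load("top0.npz");S=np.load("side0.npz")
a=T["p"][130:225,155:250];b=T["p"][130:225,305:400]
save("crop0",np.hstack([cv2.resize(x,(390,390),interpolation=cv2.INTER_CUBIC) for x in(a,b)]))
def reg(D,x0,y0,x1,y1): # display coords
    return D["P"][y0*2//3:y1*2//3,x0*2//3:x1*2//3].reshape(-1,3),D["p"][y0*2//3:y1*2//3,x0*2//3:x1*2//3].reshape(-1,3)
def plane(Q,tol=.003,it=800):
    r=np.random.default_rng(0);best=None
    for _ in range(it):
        a,b,c=Q[r.choice(len(Q),3,False)];n=np.cross(b-a,c-a);l=np.linalg.norm(n)
        if l<1e-6: continue
        m=abs((Q-a)@(n/l))<tol
        if best is None or m.sum()>best.sum(): best=m
    c=Q[best].mean(0);n=np.linalg.svd(Q[best]-c)[2][2];n*=np.sign(n[2])
    return c,n,best
for nm,D,r in(("top",T,(490,205,548,320)),("side",S,(395,178,472,280))):
    Q,C=reg(D,*r);k=(Q[:,2]>.075);Q=Q[k]
    c,n,m=plane(Q);B=Q[m]
    print("board",nm,"c",c.round(4),"n",n.round(3),m.sum(),len(Q))
    # rect in plane
    ex=np.array([0,0,1])-n*n[2];ex/=np.linalg.norm(ex);ey=np.cross(n,ex)
    uv=np.c_[(B-c)@ex,(B-c)@ey].astype(np.float32)
    (o,s,ang)=cv2.minAreaRect(uv*1000);print(" rect mm",o,s,ang,"ex",ex.round(3),"ey",ey.round(3),"centre",(c+ex*o[0]/1000+ey*o[1]/1000).round(4),"z range",B[:,2].min(),B[:,2].max())
for nm,D,r in(("top",T,(245,240,326,325)),("side",S,(310,300,402,402))):
    Q,C=reg(D,*r)
    k=Q[:,2]>.06;L=Q[k];c,n,m=plane(L);B=L[m]
    print("lid",nm,c.round(4),n.round(3),m.sum(),len(L),"tilt",np.arccos(n[2]),"min",B.min(0).round(3),"max",B.max(0).round(3))
    ex=np.array([0,0,1])-n*n[2];ex/=np.linalg.norm(ex);ey=np.cross(n,ex)
    uv=np.c_[(B-c)@ex,(B-c)@ey].astype(np.float32);o,s,ang=cv2.minAreaRect(uv*1000);print(" rect",o,s,ang,ex.round(3),ey.round(3))
    k=(Q[:,2]>.036)&(Q[:,2]<.050);o=cv2.minAreaRect((Q[k][:,:2]*1000).astype(np.float32));print(" rim",k.sum(),o)
    k=(Q[:,2]>.008)&(Q[:,2]<.13);o=cv2.minAreaRect((Q[k][:,:2]*1000).astype(np.float32));print(" all",k.sum(),o,cv2.boxPoints(o).round(0).tolist())
for nm,r in(("pliers",(365,220,412,300)),("jar",(345,145,388,190)),("gift",(372,312,420,358)),("amber",(355,190,390,225)),("stand",(480,240,535,320)),("tboard",(515,340,582,452)),("tcarton",(150,268,235,352))):
    Q,C=reg(T,*r);k=Q[:,2]>.006;print(nm,np.nanmin(Q[k],0).round(3),np.nanmax(Q[k],0).round(3))
```

```text
board top c [ 0.5094 -0.2004  0.1362] n [-0.742  0.054  0.669] 610 870
 rect mm (-10.532608032226562, -1.6148834228515625) (137.34585571289062, 44.61178970336914) 1.1658854484558105 ex [ 0.667 -0.048  0.744] ey [0.072 0.997 0.   ] centre [ 0.5022 -0.2015  0.1283] z range 0.07595486011938979 0.18129518566789915
board side c [ 0.5088 -0.1999  0.1324] n [-0.734  0.095  0.673] 269 432
 rect mm (-6.71038818359375, -3.3327903747558594) (136.6312713623047, 48.10309600830078) 4.591821193695068 ex [ 0.667 -0.087  0.74 ] ey [0.129 0.992 0.   ] centre [ 0.5039 -0.2027  0.1274] z range 0.07596394511718019 0.1777330334327737
lid top [0.4868 0.1748 0.1036] [ 0.769 -0.024  0.638] 966 1130 tilt 0.87860292630775 min [0.455 0.124 0.06 ] max [0.525 0.226 0.143]
 rect (-3.6495094299316406, -0.6172637939453125) (106.94637298583984, 101.33893585205078) 0.7701663374900818 [-0.638  0.02   0.77 ] [-0.031 -1.    -0.   ]
 rim 163 ((471.2408752441406, 176.13937377929688), (100.62273406982422, 121.48385620117188), 88.1677017211914)
 all 1350 ((471.246826171875, 176.0639190673828), (101.23023223876953, 120.974548
[... 308 characters left out ...]
5498047) 89.08631896972656 [-0.646  0.012  0.763] [-0.019 -1.    -0.   ]
 rim 290 ((474.41546630859375, 206.76052856445312), (170.48077392578125, 124.55764770507812), 88.90312957763672)
 all 1547 ((490.80224609375, 116.90198516845703), (188.98435974121094, 312.744873046875), 34.129920959472656) [[325.0, 193.0], [500.0, -66.0], [657.0, 40.0], [481.0, 299.0]]
pliers [ 0.443 -0.024  0.006] [0.583 0.032 0.019]
jar [0.644 0.014 0.006] [0.705 0.072 0.067]
gift [ 0.346 -0.032  0.031] [0.404 0.029 0.042]
amber [0.58  0.01  0.006] [0.625 0.05  0.013]
stand [ 0.402 -0.252  0.006] [ 0.532 -0.166  0.153]
tboard [ 0.171 -0.322  0.006] [ 0.351 -0.212  0.02 ]
tcarton [0.358 0.283 0.006] [0.504 0.403 0.056]
```

View pics/crop0.png

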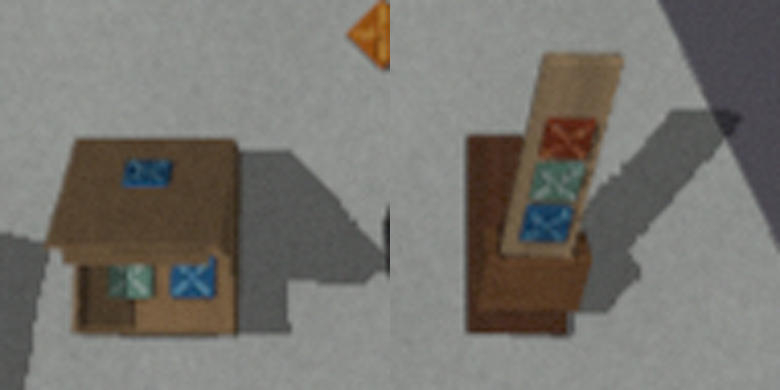

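The crop confirms it: the brown carton has its lid open about 0.87 rad with a blue tile on the outer face. The wooden board with rust, green and blue tiles leans in its stand. I start with the lid: shut the fingers, align the tool to the world axes and travel there.

Emit:
play_rows:
  slide:
    - [0, 0, 0]
    - [0, 0, 0]
    - [0, 0, 0]
    - [1.4, -2.6, 0]
    - [1.4, -2.6, 0]
    - [1.4, -2.6, 0]
    - [1.4, -2.6, 0]
    - [1.4, -2.6, 0]
    - [1.4, -2.6, 0]
    - [1.4, -2.6, 0]
    - [1.4, -2.6, 0]
    - [1.4, -2.6, 0]
  twist:
    - [0, 0, 0.094]
    - [0, 0, 0.094]
    - [0, 0, 0.094]
    - [0, 0, 0]
    - [0, 0, 0]
    - [0, 0, 0]
    - [0, 0, 0]
    - [0, 0, 0]
    - [0, 0, 0]
    - [0, 0, 0]
    - [0, 0, 0]
    - [0, 0, 0]
  fingers: 0

```text
t: 1.1
position: [0.265, -0.2452, 0.2312]
tcp_rot: [[1.0, -0.002, -0.0], [-0.002, -1.0, 0.0], [-0.0, -0.0, -1.0]]
force: [0.2, -0.9, 0.4]
gripper_width: -0.0003
grip_force: 0.0
```

Emit:
play_rows:
  slide:
    - [1.8, -2.9, 0]
    - [1.8, -2.9, 0]
    - [1.8, -2.9, 0]
    - [1.8, -2.9, 0]
    - [1.8, -2.9, 0]
    - [1.8, -2.9, 0]
    - [1.8, -2.9, 0]
    - [1.8, -2.9, 0]
    - [1.8, -2.9, 0]
    - [1.8, -2.9, 0]
    - [1.8, -2.9, 0]
    - [1.8, -2.9, 0]
  twist:
    - [0, 0, 0]
    - [0, 0, 0]
    - [0, 0, 0]
    - [0, 0, 0]
    - [0, 0, 0]
    - [0, 0, 0]
    - [0, 0, 0]
    - [0, 0, 0]
    - [0, 0, 0]
    - [0, 0, 0]
    - [0, 0, 0]
    - [0, 0, 0]

```text
t: 2.1
position: [0.4814, 0.0488, 0.2327]
tcp_rot: [[0.997, 0.071, -0.004], [0.072, -0.996, 0.046], [-0.001, -0.047, -0.999]]
force: [0.2, -0.2, 0.3]
gripper_width: 0.0001
grip_force: 0.0
```

Emit:
play_rows:
  slide:
    - [0, 0, 0]
    - [0, 0, 0]
  twist:
    - [0, 0, 0]
    - [0, 0, 0]

```text
t: 2.27
position: [0.481, 0.0481, 0.2324]
tcp_rot: [[0.997, 0.071, -0.005], [0.071, -0.996, 0.046], [-0.002, -0.046, -0.999]]
force: [-0.9, -0.5, 0.7]
gripper_width: 0.0001
grip_force: 0.0
```

Emit:
play_rows:
  slide:
    - [0, 0, 0]
    - [0, -1.6, 0.9]
    - [0, -1.6, 0.9]
    - [0, -1.6, 0.9]
    - [0, -1.6, 0.9]
    - [0, -1.6, 0.9]
    - [0, -1.6, 0.9]
    - [0, -1.6, 0.9]
    - [0, -1.6, 0.9]
    - [0, 0, 0]
  twist:
    - [-0.046, 0, 0.071]
    - [0, 0, 0]
    - [0, 0, 0]
    - [0, 0, 0]
    - [0, 0, 0]
    - [0, 0, 0]
    - [0, 0, 0]
    - [0, 0, 0]
    - [0, 0, 0]
    - [0, 0, 0]

```text
t: 3.1
position: [0.4765, 0.0865, 0.1655]
tcp_rot: [[0.992, 0.128, -0.015], [0.128, -0.989, 0.078], [-0.005, -0.079, -0.997]]
force: [-0.2, 0.8, -0.0]
gripper_width: 0.0002
grip_force: 0.0
```

```bash
python3 -c "
from h import *
s=read_state();print(s['joint_positions'].round(3),s['position'],s['tcp_rot'].round(3))"
```

```text
[ 0.128  0.207 -0.212  1.157  0.079  3.141] [0.47653548 0.08648735 0.16547524] [[ 0.992  0.128 -0.015]
 [ 0.128 -0.989  0.078]
 [-0.005 -0.079 -0.997]]
```

Emit:
play_rows:
  slide:
    - [0, 0, 0]
    - [0, 0, 0]
    - [0, 0, 0]
    - [0, 0, 0]
    - [0, 0, 0]
    - [0, 0, 0]
    - [0, 0, 0]
    - [0, 0, 0]
    - [0, 0, 0]
    - [0, 0, 0]
    - [0, 0, 0]
    - [0, 0, 0]
  twist:
    - [-0.04, 0, -0.11]
    - [-0.04, 0.01, -0.11]
    - [0, 0, -0.12]
    - [0, 0, -0.12]
    - [0, 0, -0.12]
    - [0, 0, -0.12]
    - [0, 0, -0.12]
    - [0, 0, -0.12]
    - [0, 0, -0.12]
    - [0, 0, -0.12]
    - [0, 0, -0.12]
    - [0, 0, -0.12]

```text
t: 4.1
position: [0.4777, 0.0852, 0.1674]
tcp_rot: [[0.019, 1.0, 0.016], [1.0, -0.019, 0.003], [0.003, 0.016, -1.0]]
force: [-0.0, 0.3, -0.3]
gripper_width: 0.0
grip_force: 0.0
```

Emit:
play_rows:
  slide:
    - [0, 0, 0]
    - [0, 0, 0]
    - [0, 0, 0]
    - [0, 0, 0]
    - [0, 0, 0]
    - [0, 0, 0]
    - [0, 0, 0]
    - [0, 0, 0]
    - [0, 0, 0]
    - [0, 0, 0]
    - [0, 0, 0]
    - [0, 0, 0]
  twist:
    - [0, 0, -0.12]
    - [0, 0, -0.12]
    - [0, 0, -0.12]
    - [0, 0, -0.12]
    - [0, 0, -0.12]
    - [0, 0, -0.12]
    - [0, 0, -0.12]
    - [0, 0, -0.12]
    - [0, 0, -0.12]
    - [0, 0, -0.12]
    - [0, 0, -0.12]
    - [0, 0, -0.12]

```text
t: 5.1
position: [0.4776, 0.0852, 0.1673]
tcp_rot: [[-0.989, 0.149, 0.016], [0.149, 0.989, 0.003], [-0.015, 0.005, -1.0]]
force: [0.3, 0.1, -0.4]
gripper_width: -0.0001
grip_force: 0.0
```

Emit:
play_rows:
  slide:
    - [0, 0, 0]
    - [0, 0, 0]
    - [0, 1.3, 0.1]
    - [0, 1.3, 0.1]
    - [0, 1.3, 0.1]
    - [0, 1.3, 0.1]
    - [0, 1.3, 0.1]
    - [0, 1.3, 0.1]
    - [0, 1.3, 0.1]
    - [0, 0, 0]
  twist:
    - [0, 0, -0.1]
    - [0, 0.015, -0.05]
    - [0, 0, 0]
    - [0, 0, 0]
    - [0, 0, 0]
    - [0, 0, 0]
    - [0, 0, 0]
    - [0, 0, 0]
    - [0, 0, 0]
    - [0, 0, 0]

```text
t: 5.93
position: [0.4779, 0.1784, 0.1602]
tcp_rot: [[-1.0, 0.004, 0.001], [0.004, 1.0, 0.004], [-0.001, 0.004, -1.0]]
force: [-0.2, -0.1, -0.5]
gripper_width: 0.0001
grip_force: 0.0
```

Emit:
play_rows:
  slide:
    - [0, 0, 1.2]
    - [0, 0, 1.2]
    - [0, 0, 1.2]
    - [0.6, 0, 0.65]
    - [0.6, 0, 0.65]
    - [0.6, 0, 0.65]
    - [0.5, 0, 0.85]
    - [0.5, 0, 0.85]
    - [0.3, 0, 0.95]
    - [0.3, 0, 0.95]
    - [0, 0, 0]
  twist:
    - [0, 0, 0]
    - [0, 0, 0]
    - [0, 0, 0]
    - [0, 0, 0]
    - [0, 0, 0]
    - [0, 0, 0]
    - [0, 0, 0]
    - [0, 0, 0]
    - [0, 0, 0]
    - [0, 0, 0]
    - [0, 0, 0]

```text
t: 6.85
position: [0.4428, 0.1763, 0.0676]
tcp_rot: [[-1.0, 0.005, -0.001], [0.005, 1.0, 0.002], [0.001, 0.002, -1.0]]
force: [-1.0, -0.6, -0.2]
gripper_width: -0.0
grip_force: 0.0
```

Emit:
play_rows:
  slide:
    - [0.1, 0, 0.6]
    - [0.1, 0, 0.6]
    - [0.1, 0, 0.6]
    - [0, 0, 0.3]
    - [0, 0, 0]
  twist:
    - [0, 0, 0]
    - [0, 0, 0]
    - [0, 0, 0]
    - [0, 0, 0]
    - [0, 0, 0]

```text
t: 7.27
position: [0.4408, 0.1769, 0.0478]
tcp_rot: [[-1.0, 0.005, 0.0], [0.005, 1.0, 0.003], [-0.0, 0.003, -1.0]]
force: [-4.5, -2.1, 8.3]
gripper_width: -0.0001
grip_force: 4.2
```

Emit:
play_rows:
  slide:
    - [0, 0, 0.1]
    - [0, 0, 0]
  twist:
    - [0, 0, 0]
    - [0, 0, 0]

```text
t: 7.43
position: [0.4409, 0.1769, 0.0474]
tcp_rot: [[-1.0, 0.005, 0.001], [0.005, 1.0, 0.003], [-0.001, 0.003, -1.0]]
force: [-8.3, -1.6, 20.4]
gripper_width: -0.0002
grip_force: 9.8
```

Emit:
play_rows:
  slide:
    - [0, 0, -1]
    - [0, 0, -3]
    - [0, 0, -4]
    - [0, 0, -4]
    - [0, -1.5, -2.5]
    - [0, -2.5, -1]
    - [0, -2.5, 0]
    - [0, -2.5, 0]
    - [0, -2.5, 0]
    - [0, -2.5, 0]
    - [0, 0, 0]
  twist:
    - [0, 0, 0]
    - [0, 0, 0]
    - [0, 0, 0]
    - [0, 0, 0]
    - [0, 0, 0]
    - [0, 0, 0]
    - [0, 0, 0]
    - [0, 0, 0]
    - [0, 0, 0]
    - [0, 0, 0]
    - [0, 0, 0]

```text
t: 8.35
position: [0.4401, 0.0333, 0.2018]
tcp_rot: [[-1.0, 0.008, 0.001], [0.008, 1.0, 0.002], [-0.001, 0.002, -1.0]]
force: [0.1, 1.5, -0.1]
gripper_width: 0.0003
grip_force: 0.0
```

Run:
```python
from h import *
p,P=cloud("top");s,S=cloud("side")
save("lid1",np.hstack([cv2.resize(p[140:230,150:260],(400,330)),cv2.resize(s[190:280,200:310],(400,330))]))
Q=P[165:213,168:214].reshape(-1,3);k=Q[:,2]>.03;A=np.c_[Q[k][:,:2]-[.47,.176],np.ones(k.sum())];r=np.linalg.lstsq(A,Q[k][:,2],rcond=None)[0];print(r,np.percentile(Q[k][:,2],[5,50,95]))
```

```text
[-0.17195875 -5.23063189  0.20911038] [0.04620841 0.72242592 0.72573498]
```

View pics/lid1.png

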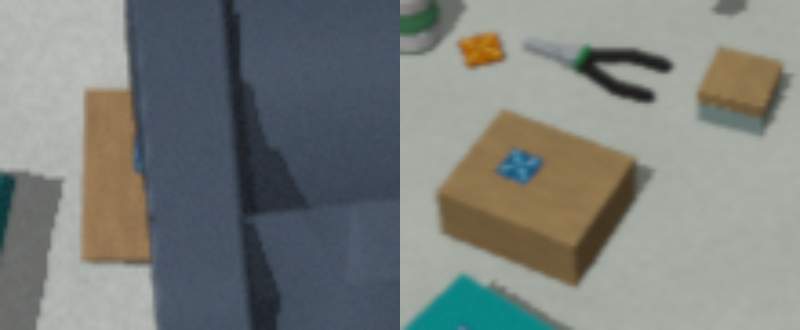

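The side view shows the lid lying flat and shut with the blue tile on top (side crop 520,165), and the bystanders in place. Now I refine the board's axis.

Run:
```python
from h import *
for nm,(x0,y0,x1,y1) in(("top",(490,205,548,320)),("side",(395,178,472,280))):
    D=np.load(nm+"0.npz");Q=D["P"][y0*2//3:y1*2//3,x0*2//3:x1*2//3].reshape(-1,3);Q=Q[Q[:,2]>.085]
    # slope-50 plane, above it
    w=Q@np.array([-np.sin(np.radians(50)),0,np.cos(np.radians(50))])
    h,e=np.histogram(w,40);c=e[h.argmax()];B=Q[abs(w-c)<.008];t=B[:,0]*np.cos(np.radians(50))+B[:,2]*np.sin(np.radians(50))
    R=[]
    for a in np.arange(t.min(),t.max()-.006,.008):
        k=(t>=a)&(t<a+.008)
        if k.sum()>8: R.append([B[k,0].mean(),B[k,2].mean(),B[k,1].min(),B[k,1].max()])
    R=np.array(R);print(nm,len(B));print(R.round(4))
    for j in(2,3): print(np.polyfit(R[:,0],R[:,j],1), "deg",np.degrees(np.arctan(np.polyfit(R[:,0],R[:,j],1)[0])))
T=np.load("top0.npz");Q=T["P"][160:213,320:357].reshape(-1,3);c=T["p"][160:213,320:357].reshape(-1,3)
k=(Q[:,2]>.004)&(Q[:,2]<.03);print(cv2.minAreaRect((Q[k,:2]*1000).astype(np.float32)),k.sum())
s=read_state();print(s['joint_positions'].round(3))
```

```text
top 797
[[ 0.4647  0.0878 -0.2219 -0.1825]
 [ 0.4703  0.0921 -0.2219 -0.1779]
 [ 0.4757  0.0967 -0.222  -0.1786]
 [ 0.4808  0.1036 -0.2216 -0.1784]
 [ 0.4856  0.1104 -0.2228 -0.1786]
 [ 0.4908  0.1171 -0.2233 -0.1799]
 [ 0.4968  0.1221 -0.2215 -0.1791]
 [ 0.5025  0.1287 -0.2231 -0.1798]
 [ 0.5061  0.1353 -0.2231 -0.1796]
 [ 0.5118  0.1413 -0.2244 -0.1797]
 [ 0.517   0.1472 -0.2235 -0.1808]
 [ 0.5233  0.1515 -0.2235 -0.1802]
 [ 0.529   0.1579 -0.2233 -0.1806]
 [ 0.5345  0.1638 -0.225  -0.1808]
 [ 0.5397  0.1702 -0.2239 -0.1813]
 [ 0.5463  0.1758 -0.2261 -0.1816]]
[-0.04185771 -0.20205877] deg -2.3968710783761997
[-0.02515762 -0.16728046] deg -1.441121290719496
side 363
[[ 0.4675  0.0877 -0.2269 -0.1825]
 [ 0.4752  0.0914 -0.2194 -0.1793]
 [ 0.4804  0.0973 -0.2263 -0.179 ]
 [ 0.4846  0.1048 -0.2255 -0.182 ]
 [ 0.4897  0.111  -0.2258 -0.1803]
 [ 0.4953  0.1161 -0.2159 -0.182 ]
 [ 0.5006  0.1222 -0.2263 -0.185 ]
 [ 0.5061  0.1285 -0.2266 -0.1829]
 [ 0.5109  0.135  -0.2288 -0.1801]
 [ 0.5155  0.1411 -0.2299 -0.1822]
 [ 0.521   0.1477 -0.225  -0.1821]
 [ 0.5277  0.1518 -0.2282 -0.1805]
 [ 0.5328  0.1578 -0.2268 -0.1836]
 [ 0.5379  0.1638 -0.2278 -0.179 ]
 [ 0.5429  0.1707 -0.2329 -0.1817]
 [ 0.5481  0.1759 -0.2272 -0.1827]]
[-0.07770427 -0.18669814] deg -4.443198546657211
[-0.0098609  -0.17653566] deg -0.5649694874031256
((466.615234375, -208.67901611328125), (96.30037689208984, 129.8436279296875), 86.92967224121094) 481
[ 0.079  0.1   -0.243  1.226  0.003  0.086]
```

Emit:
play_rows:
  slide:
    - [0, -2, -0.2]
    - [0, -2, -0.2]
    - [0, -2, -0.2]
    - [0, -2, -0.2]
    - [0, -2, -0.2]
    - [0, -2, -0.2]
    - [0, -2, -0.2]
    - [0, -2, -0.2]
    - [0, -2, -0.2]
    - [0, -2, -0.2]
    - [0, -2, -0.2]
    - [0, -1.5, 0]
  twist:
    - [0, 0, 0.032]
    - [0, 0, 0]
    - [0, 0, 0]
    - [0, 0, 0]
    - [0, 0, 0]
    - [0, 0, 0]
    - [0, 0, 0]
    - [0, 0, 0]
    - [0, 0, 0]
    - [0, 0, 0]
    - [0, 0, 0]
    - [0, 0, 0]
  fingers: 8.54

```text
t: 9.45
position: [0.4325, -0.1992, 0.223]
tcp_rot: [[-0.999, 0.037, 0.001], [0.037, 0.999, 0.003], [-0.001, 0.003, -1.0]]
force: [0.0, -0.1, 0.7]
gripper_width: 0.0851
grip_force: 0.0
```

Emit:
play_rows:
  slide:
    - [0, 0, 0]
    - [0, 0, 0]
    - [0, 0, 0]
    - [0, 0, 0]
    - [0, 0, 0]
    - [0, 0, 0]
    - [0, 0, 0]
    - [0, 0, 0]
    - [0, 0, 0]
    - [0, 0, 0]
  twist:
    - [0, -0.1, 0]
    - [0, -0.1, 0]
    - [0, -0.1, 0]
    - [0, -0.1, 0]
    - [0, -0.1, 0]
    - [0, -0.1, 0]
    - [0, -0.1, 0]
    - [0, -0.1, 0]
    - [0, -0.073, 0]
    - [0, 0, 0]

```text
t: 10.28
position: [0.4302, -0.1967, 0.2201]
tcp_rot: [[-0.641, 0.038, 0.767], [0.029, 0.999, -0.025], [-0.767, 0.006, -0.641]]
force: [-1.3, 0.6, -1.7]
gripper_width: 0.0856
grip_force: 0.0
```

Emit:
play_rows:
  slide:
    - [0.8, -0.1, 1]
    - [0.8, -0.2, 1.5]
    - [0, 0, 2]
    - [0, 0, 2]
    - [0, 0, 1.5]
    - [0, 0, 0]
  twist:
    - [0, 0, 0]
    - [0, 0, 0]
    - [0, 0, 0]
    - [0, 0, 0]
    - [0, 0, 0]
    - [0, 0, 0]

```text
t: 10.78
position: [0.4848, -0.2025, 0.1576]
tcp_rot: [[-0.644, 0.035, 0.764], [0.026, 0.999, -0.024], [-0.764, 0.005, -0.645]]
force: [-0.3, 0.4, -1.3]
gripper_width: 0.0852
grip_force: 0.0
```

Run:
```python
from h import *
p,P=cloud("top");s,S=cloud("side")
save("app1",np.hstack([cv2.resize(p[110:230,290:410],(400,400)),cv2.resize(s[100:200,240:340],(400,400))]))
```

```text
(no output)
```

View pics/app1.png

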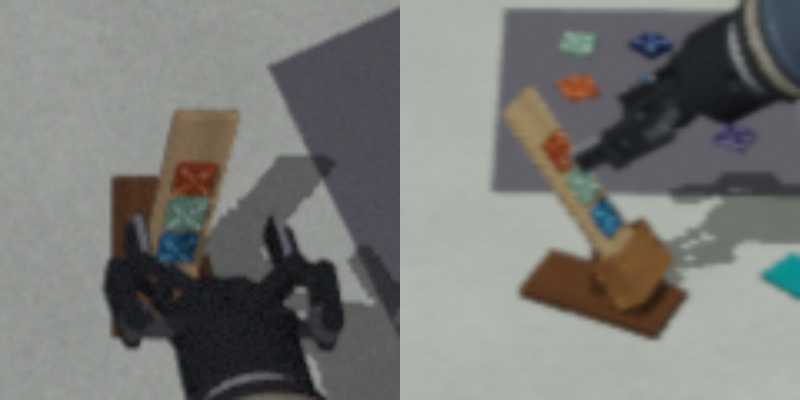

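The gripper straddles the board squarely: fingertips at (135,225) and (270,235) in the top crop, pointing between the rust and green tiles in the side crop. I go in and close.

Emit:
play_rows:
  slide:
    - [0.1, 0, 1.5]
    - [0.1, 0, 1.5]
    - [0.1, 0, 1.2]
    - [0, 0, 1]
    - [0, 0, 1]
    - [0, 0, 0]
  twist:
    - [0, 0, 0]
    - [0, 0, 0]
    - [0, 0, 0]
    - [0, 0, 0]
    - [0, 0, 0]
    - [0, 0, 0]

```text
t: 11.38
position: [0.5294, -0.205, 0.117]
tcp_rot: [[-0.642, 0.037, 0.766], [0.026, 0.999, -0.026], [-0.766, 0.003, -0.643]]
force: [-0.5, 0.1, 0.1]
gripper_width: 0.0853
grip_force: 0.0
```

Emit:
play_rows:
  slide:
    - [0, 0, 0]
    - [0, 0, 0]
    - [0, 0, 0]
    - [0, 0, 0]
    - [0, 0, 0]
    - [0, 0, 0]
    - [0, 0, 0]
    - [0, 0, 0]
  twist:
    - [0, 0, 0]
    - [0, 0, 0]
    - [0, 0, 0]
    - [0, 0, 0]
    - [0, 0, 0]
    - [0, 0, 0]
    - [0, 0, 0]
    - [0, 0, 0]
  fingers: 2

```text
t: 12.05
position: [0.5285, -0.2051, 0.1177]
tcp_rot: [[-0.641, 0.038, 0.767], [0.026, 0.999, -0.027], [-0.767, 0.003, -0.641]]
force: [-8.9, 1.2, 10.2]
gripper_width: 0.0426
grip_force: 59.9
```

Emit:
play_rows:
  slide:
    - [0, 0, -0.1]
    - [-0.3, 0, 0]
    - [-0.5, 0, 0]
    - [-0.5, 0, 0]
    - [-0.5, 0, 0]
    - [-0.5, 0, 0]
    - [0, 0, 0]
  twist:
    - [0, 0, 0]
    - [0, 0, 0]
    - [0, 0, 0]
    - [0, 0, 0]
    - [0, 0, 0]
    - [0, 0, 0]
    - [0, 0, 0]

```text
t: 12.63
position: [0.5436, -0.2057, 0.1365]
tcp_rot: [[-0.64, 0.037, 0.767], [0.026, 0.999, -0.027], [-0.768, 0.002, -0.641]]
force: [-0.3, 0.4, -0.6]
gripper_width: 0.0427
grip_force: 60.8
```

Emit:
play_rows:
  slide:
    - [-0.7, 0, 0]
    - [-0.7, 0, 0]
    - [-0.8, 0, 0]
    - [-0.8, 0, 0]
    - [-0.8, 0, 0]
    - [-0.8, 0, 0]
    - [-0.8, 0, 0]
    - [0, 0, 0]
  twist:
    - [0, 0, 0]
    - [0, 0, 0]
    - [0, 0, 0]
    - [0, 0, 0]
    - [0, 0, 0]
    - [0, 0, 0]
    - [0, 0, 0]
    - [0, 0, 0]

```text
t: 13.3
position: [0.5787, -0.2072, 0.1787]
tcp_rot: [[-0.64, 0.037, 0.768], [0.025, 0.999, -0.027], [-0.768, 0.002, -0.64]]
force: [-0.5, -0.9, -0.6]
gripper_width: 0.0428
grip_force: 60.8
```

Emit:
play_rows:
  slide:
    - [-1.5, 0, -1.3]
    - [-1.5, 0, -1.3]
    - [-1.5, 0, -1.3]
    - [-1.5, 0, -1.3]
    - [-1.5, 0, -1.3]
    - [-1.5, 0, -1.3]
    - [-1.5, 0, -1.3]
    - [0, 0, 0]
  twist:
    - [0, 0, 0]
    - [0, 0, 0]
    - [0, 0, 0]
    - [0, 0, 0]
    - [0, 0, 0]
    - [0, 0, 0]
    - [0, 0, 0]
    - [0, 0, 0]

```text
t: 13.97
position: [0.5759, -0.2078, 0.3204]
tcp_rot: [[-0.638, 0.037, 0.769], [0.024, 0.999, -0.028], [-0.77, 0.001, -0.638]]
force: [0.8, -0.8, 0.4]
gripper_width: 0.0426
grip_force: 61.2
```

Emit:
play_rows:
  slide:
    - [0, 0, 0]
    - [0, 0, 0]
    - [0, 0, 0]
    - [0, 0, 0]
    - [0, 0, 0]
    - [0, 0, 0]
    - [0, 0, 0]
    - [0, 0, 0]
    - [0, 0, 0]
    - [0, 0, 0]
    - [0, 0, 0]
    - [0, 0, 0]
  twist:
    - [0, 0.05, 0]
    - [0, 0.08, 0]
    - [0, 0.09, 0]
    - [0, 0.09, 0]
    - [0, 0.09, 0]
    - [0, 0.09, 0]
    - [0, 0.09, 0]
    - [0, 0.09, 0]
    - [0, 0.09, 0]
    - [0, 0.075, 0]
    - [0, 0.04, 0]
    - [0, 0, 0]

```text
t: 14.97
position: [0.5759, -0.207, 0.3127]
tcp_rot: [[-0.999, 0.036, -0.007], [0.036, 0.999, 0.005], [0.007, 0.005, -1.0]]
force: [-0.3, -0.2, -1.4]
gripper_width: 0.0426
grip_force: 61.1
```

Run:
```python
from h import *
p,P=cloud("top");s,S=cloud("side")
save("lev1",np.hstack([cv2.resize(p,(400,300)),cv2.resize(s,(400,300))]))
save("lev1c",cv2.resize(s[30:180,190:390],(800,600)))
np.savez("lev.npz",p=p,P=P,s=s,S=S)
```

```text
(no output)
```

View pics/lev1.png

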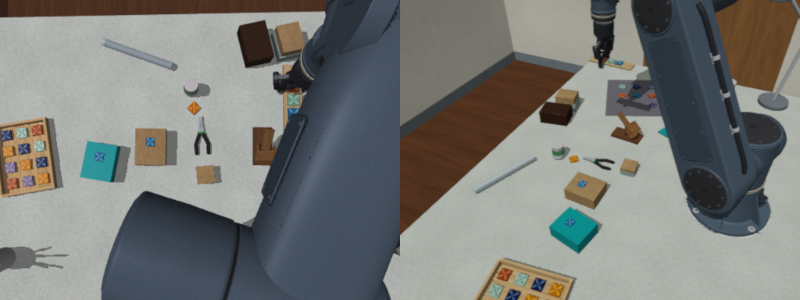

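View pics/lev1c.png

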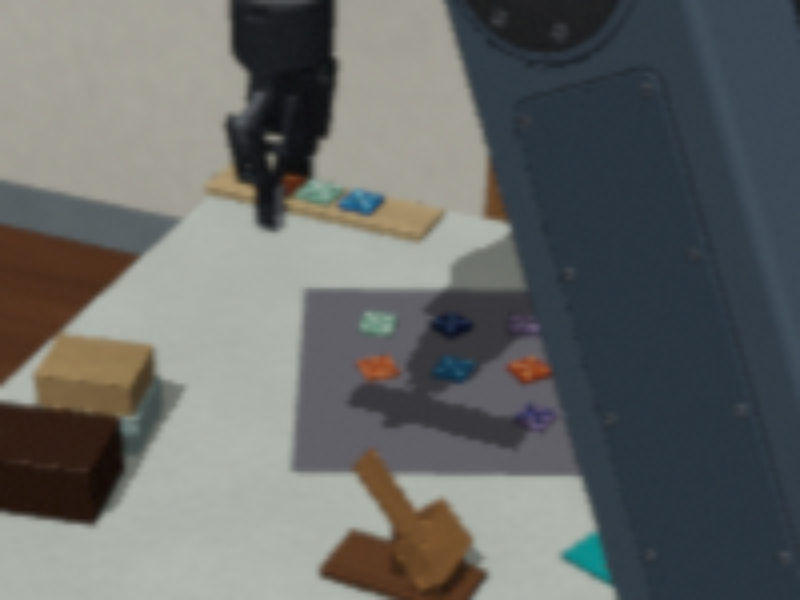

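The board is held at side crop (325,200), face up and well clear, and the lid is still shut. Now I measure how level it is and check the lid.

Run:
```python
from h import *
Z=np.load("lev.npz")
def fit(Q,lo,hi,X):
    k=(Q[:,2]>lo)&(Q[:,2]<hi)&(Q[:,0]<X);Q=Q[k];w=np.ones(len(Q),bool)
    for _ in range(8):
        c=Q[w].mean(0);r=np.linalg.lstsq(np.c_[Q[w][:,:2]-c[:2],np.ones(w.sum())],Q[w][:,2],rcond=None)[0]
        e=Q[:,2]-np.c_[Q[:,:2]-c[:2],np.ones(len(Q))]@r;w=abs(e)<.004
    return r.round(4),w.sum(),c.round(3),Q[w].min(0).round(3),Q[w].max(0).round(3)
print(fit(Z["S"][68:92,258:304].reshape(-1,3),.28,.36,.7))
print(fit(Z["P"][80:165,345:390].reshape(-1,3),.28,.36,.7))
print("lid",fit(Z["P"][165:213,168:214].reshape(-1,3),.04,.056,.7))
print(read_state()["tcp_rot"].round(4))
```

```text
(array([ 0.0439, -0.1039,  0.3398]), np.int64(321), array([ 0.515, -0.201,  0.34 ]), array([ 0.455, -0.234,  0.333]), array([ 0.587, -0.177,  0.349]))
(array([-0.0295, -0.1822,  0.3397]), np.int64(778), array([ 0.55 , -0.196,  0.34 ]), array([ 0.479, -0.229,  0.331]), array([ 0.634, -0.169,  0.347]))
lid (array([0.0009, 0.0013, 0.0484]), np.int64(1753), array([0.469, 0.176, 0.048]), array([0.41 , 0.126, 0.044]), array([0.53 , 0.227, 0.052]))
[[-9.993e-01  3.710e-02 -8.000e-04]
 [ 3.710e-02  9.993e-01  3.800e-03]
 [ 1.000e-03  3.800e-03 -1.000e+00]]
```

Run:
```python
from h import *
Z=np.load("lev.npz")
for n,C,P,sl in(("side",Z["s"],Z["S"],np.s_[66:94,238:304]),("top",Z["p"],Z["P"],np.s_[75:170,340:395])):
    Q=P[sl].reshape(-1,3);c=C[sl].reshape(-1,3).astype(int)
    wood=(c[:,0]-c[:,2]>25)&(c[:,0]-c[:,1]<60)&(c[:,1]>c[:,2]+8)
    k=(Q[:,2]>.315)&(Q[:,2]<.355)&wood;B=Q[k]
    print(n,k.sum())
    for a in np.arange(.44,.66,.015):
        m=(B[:,0]>=a)&(B[:,0]<a+.015)
        if m.sum()>4: print(round(a,3),m.sum(),np.percentile(B[m,2],[20,50,80]).round(4),np.percentile(B[m,1],[5,95]).round(3))
```

```text
side 310
0.455 51 [0.3353 0.3376 0.3392] [-0.223 -0.182]
0.47 42 [0.3364 0.3378 0.3391] [-0.221 -0.183]
0.485 46 [0.3367 0.3379 0.3389] [-0.224 -0.18 ]
0.5 16 [0.3344 0.3362 0.3376] [-0.192 -0.183]
0.515 18 [0.3344 0.3372 0.3385] [-0.194 -0.182]
0.53 20 [0.3333 0.337  0.3379] [-0.205 -0.183]
0.545 18 [0.3343 0.3366 0.3381] [-0.194 -0.182]
0.56 24 [0.3374 0.3396 0.3436] [-0.219 -0.188]
0.575 8 [0.3402 0.3434 0.3471] [-0.225 -0.173]
0.59 16 [0.3334 0.3369 0.3384] [-0.201 -0.186]
0.605 19 [0.3347 0.3371 0.3388] [-0.201 -0.187]
0.62 30 [0.3366 0.3377 0.3389] [-0.219 -0.188]
top 529
0.47 7 [0.3359 0.3374 0.3388] [-0.183 -0.179]
0.485 34 [0.336  0.3371 0.3385] [-0.188 -0.18 ]
0.5 38 [0.337  0.3378 0.3385] [-0.188 -0.18 ]
0.515 57 [0.3364 0.3374 0.3385] [-0.214 -0.181]
0.53 79 [0.3366 0.3378 0.3398] [-0.222 -0.182]
0.545 59 [0.3361 0.337  0.3381] [-0.224 -0.183]
0.56 138 [0.3367 0.3388 0.3424] [-0.225 -0.185]
0.605 31 [0.3365 0.3374 0.3382] [-0.199 -0.184]
0.62 85 [0.3357 0.3367 0.3376] [-0.206 -0.185]
```

The board is level to within about 1 mm over its length, with its top face at z ≈ 0.337. I let it settle and hand in.

Emit:
play_rows:
  slide:
    - [0, 0, 0]
    - [0, 0, 0]
    - [0, 0, 0]
    - [0, 0, 0]
  twist:
    - [0, 0, 0]
    - [0, 0, 0]
    - [0, 0, 0]
    - [0, 0, 0]

```text
t: 15.4
position: [0.5744, -0.2073, 0.3162]
tcp_rot: [[-0.999, 0.038, 0.0], [0.038, 0.999, 0.003], [-0.0, 0.003, -1.0]]
force: [-0.0, -0.4, -1.3]
gripper_width: 0.0428
grip_force: 61.1
```

```bash
python3 -c "
from bench import *
print(abs(read_state()['qvel']).max());print(sign_off())"
```

```text
0.008598337100078573
the job is handed in; nothing more can be done
None
```

The job is handed in: the carton's lid is shut flat, blue tile up, and the board is held still and level, tiles up, about 33 cm above the bench; the other things look undisturbed in the last pictures.

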